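Stow the hex key set and lock the tool case with its quarter-turn fastener

TASK

Stow the teal folding hex key set in the bay of the open grey tool case and swing the lid fully shut. Then lock the lid: press the black quarter-turn head down against its spring and turn it ninety degrees clockwise, from the red mark to the green one, and let it spring back up so that its cam catches. Leave the loupe, the tape roll and the pen where they are.

Things in the scene. Friction and masses are not known exactly. Their poses are not given: they have to be found in the camera images.
- hex_key_set: Loose teal folding hex key set, 29 mm wide (x; grip it across these sides, the solid cheeks are 26 mm apart outside), 100 mm long (y), 22 mm tall, about 0.1 kg, lying on the 3 mm blue mat. Origin at the centre of its underside, z up.
- case: Grey tool case fixed to the bench, 190 (x) x 160 (y) x 50 mm tall, walls and floor 6 mm. Origin at the centre of its underside; +x points away from the robot, to the hinged side; z up. A 4 mm partition (x = -35 to -31 mm, top 44 mm above the bench) parts the fastener's steel keeper, on the robot's side, from the bay behind it.
- bay (a point): Centre of the bay's floor (axes as the case's), 6 mm above the bench. The bay is open above, 120 mm long (x), 148 mm wide (y), 44 mm deep; the set fits lengthwise along x or y. The raised lid leaves little room towards +x for a wide gripper; one that closes along the case's y stays clear of it.
- lid (a joint): Lid angle, rad: 0 is fully shut, it grows as the front edge swings up and back towards +x of the case, 1.57 is upright, 2.0 the stop. The stiff friction hinge (0.33 N m, 2 to 4 N at the front edge) keeps the lid wherever it is left, so it must be pushed all the way down.
- lid_hinge (a point): On the lid's hinge axis, at its middle: case x = +95 mm, y = 0, 50 mm above the bench. The axis is along the case's y. The point's axes turn with the lid; with the lid shut they are the case's axes.
- lid_front (a point): Middle of the lid's front edge on its outer (upper) face, 190 mm from the hinge axis. The aluminium lid is a plate 190 x 160 x 6 mm. Its outer face beside the fastener (more than 35 mm to either side of its middle line) is free for pushing.
- head_grip (a point): Centre of the black head's grip bar: 54 mm long (point x, turns with the head), 12 thick, 20 tall, on a disc of radius 28 mm whose upper face, 10 mm below this point, fingertips straddling the bar can press on. Lid shut, head up: vertical axis at case x = -62 mm, y = 0, this point 86 mm above the bench. Orange line on the bar points to the red mark (case +x) unlocked, green mark (case -y) locked.
- press (a joint): How far the head is pressed down into the lid, m: 0 is up, 0.011 the bottom stop; spring 4 N at 0, 9.5 N at the stop. With the lid shut the cam bar can turn only while this is more than about 0.009. Once it has caught, it rests at about 0.003; turned but not caught it stays at about 0.009.
- turn (a joint): Angle of the head, rad, growing clockwise seen from above: 0 unlocked (bar along case x), 1.57 locked (bar along case y); stops at -0.06 and 1.64. The cam catches when the head is let up within about 0.15 rad of 1.57. At 0 its cam bar passes the keeper's slot as the lid closes. Friction 0.03 N m.
- loupe: Bystander: black round stand loupe, 37 mm diameter, 34 mm tall, origin at the centre of its underside.
- kapton_roll: Bystander: amber tape roll lying flat, about 67 mm diameter, 12 mm tall, origin at the centre of its underside.
- pen_blue: Bystander: white pen with blue cap, 134 mm long (y), 10 mm thick, origin at the centre of its underside.

How it is judged:
By the outcome, as a careful person would: the job done as asked, in the order asked, and still so for the second after the job is handed in, with the robot touching nothing.
It also fails if it takes over 69 s, if anything falls off the work surface, if the arm or the gripper's body presses on something with over 40 N, if the wrist force passes 120 N, or if a joint passes its speed limit or range.

ROBOT

A 6-joint arm with a two-finger parallel gripper is mounted at the origin on a cart in front of the work surface, level with it; the furniture and walls round the work are solid. World frame = base frame: x ahead of the robot, y to its left, z up, the work surface at z = 0. Lengths are in m, angles in rad, forces in N, time in s.
With the tool pointing down it reaches from about 0.375 to 0.975 m from the base axis. Payload 3.8 kg.
Tool frame: the origin (TCP) lies on the centre line of the jaws, within the pads' length; the fingertips stand 22 mm ahead of it and the grasp point (between the pads) lies 3 mm ahead of it; z points along the fingers, y is the line along which they close (so a half turn about z gives the same grasp; the last joint's range is limited). The gripper opens to 88 mm and grips with 3 to 60 N. Pads are 18 mm wide; open, the fingers measure 123 mm over their backs; the gripper's body (75 mm by 187 mm) begins 45 mm behind the grasp point.
Start: joints at [-1.282, 0.264, 1.604, -0, 1.274, -0.037], TCP at [0.216, -0.639, 0.261] pointing down, gripper open.
Joint ranges: [-2.63, 2.63], [-0.94, 2.18], [0.31, 2.57], [-1.31, 4.45], [0, 2.66], [-2.55, 2.55]. Speed limits (rad/s): [2.57, 2.57, 3.14, 3.14, 3.14, 3.14].

INTERFACE

Orientations are given as a unit quaternion [x, y, z, w].
In Python, from workcell import env gives the robot as it stands. The module is installed in compiled form; this text tells all that it offers.
- The arm moves only by the shell command python3 -m crank 'ROWS' [FORCE]. ROWS is JSON, a list of rows, each an object with "translation": the shift along the tool's x, y, z in m, a list of three; "spin": the turn about the tool's z in rad; "grip": the finger opening in m, from 0 to 0.0881. In form: [{"translation": [dx, dy, dz], "spin": spin, "grip": grip}, ...]. A call has 1 to 8 rows; each row shifts and turns the commanded pose from where the row before left it, along the tool's axes as they then stand; what a row does not reach is not made up. A row lasts 1/8 s, in which the tool goes at most 62.5 mm and 10.7 degrees, less where a joint would pass 70% of its speed; a pose out of reach is approached as far as the arm can. A call is refused whole if a number of a shift passes 0.0625 or a number of a turn 0.188, either way. A call with a gripper value outside its range is refused whole. The fingers move at their own pace and stop on an object; FORCE is the grip in N (left out, the last holds). Time passes only in rows, so rows that do not move let the fingers close. It gives the time, the measured TCP pose, the force, the opening and the grip force at its end, in the units of the state.
- env.observe(): the state, without advancing time (a new reading comes with each control period).
- env.capture(name): name is "side" or "top" or "wrist"; returns (picture, depth): 420x560x3 uint8, blue, green, red; 420x560 float32, m along the optical axis (not along the pixel's ray), 0 where there is no reading.
- env.camera_info(name): a dict with "K" (3x3 intrinsics, pixels), "T" (4x4, takes a point from camera to world coordinates); the wrist camera has in their place "mount" (4x4, takes a point from camera to tool coordinates, whose origin is the TCP and whose axes are the flange's). Camera axes: x right, y down, z forward; pixel columns grow to the right and rows downward; lengths in m; the calibration is good to about 2 mm. The wrist camera is an equidistant fisheye: a pixel r from the principal point sees the ray r / f radians off the axis. A picture is of the moment at which its call begins: read the wrist's pose just before it. camera_info takes no time and is no camera call.
- env.sign_off(): hands the job in; it is judged then, once.
Trained networks look in the newest picture that a camera, given by its name, has taken for a name from the list of things; names that differ only in an ending like _2 or _b are one class to them, and where a whole thing is asked for, a point or a joint stands for the part that bears it (a point fixed in the world has none). Each returns a list of dicts, best first, with "p" (0 to 1); they miss things now and then, are a little off and sometimes report something else, mostly with a low value. They report only what shows in the picture. A call takes as long as a camera call.
- env.regions_of(camera, thing): "mask" (420x560 bool, what is visible of it) and "rect" ([left, top, right, bottom] in pixels, round what is visible of it).
- env.spot_point(camera, thing): "at" ([row, column] in pixels: a listed point, or the origin of a listed thing).
The state is a dict: "clock": time; "joint_positions": joint angles; "qd": joint speeds; "joint_efforts": joint torques, N m; "position": TCP position; "ee_rot": TCP orientation; "force": force on the tool from outside, world axes, zero at the start; "ft_torque": the same for the moment, N m; "grip_width": finger opening in m; "grasp_force": force on a finger pad.
Only numpy, scipy, OpenCV 4.12 (cv2) and the standard library are available. Lean on these libraries where they do the work, as an engineer would, in place of code of your own. Each camera call takes 0.05 s, during which the arm holds its last target. There are 200 camera calls.

## Working session

There is one attempt and no reset: what is moved stays moved. The work goes in short steps, Python scripts to look and compute and a shell command to move; the robot and the scene stay as the last step left them, time stands still between calls to the robot, and variables do not carry over. Pictures are saved under pics/ and viewed, at most 10 in all, crops included, and the job is handed in when it is done.

```bash
mkdir -p pics; cat > h.py <<'E'
import numpy as np, cv2
from workcell import env
from scipy.spatial.transform import Rotation as R
def ray(cam,row,col,st=None):
    i=env.camera_info(cam); K=np.array(i["K"])
    if cam!="wrist":
        T=np.array(i["T"]); d=np.array([(col-K[0,2])/K[0,0],(row-K[1,2])/K[1,1],1.])
    else:
        P=np.eye(4); P[:3,:3]=R.from_quat(st["ee_rot"]).as_matrix(); P[:3,3]=st["position"]
        T=P@np.array(i["mount"]); a=(col-K[0,2])/K[0,0]; b=(row-K[1,2])/K[1,1]; t=np.hypot(a,b)
        s=np.sinc(t/np.pi); d=np.array([a*s,b*s,np.cos(t)])
    return T[:3,3],T[:3,:3]@d
def atdepth(cam,row,col,dep,st=None):
    o,d=ray(cam,row,col,st)
    if cam=="wrist":
        i=env.camera_info(cam);K=np.array(i["K"]);t=np.hypot((col-K[0,2])/K[0,0],(row-K[1,2])/K[1,1]); return o+d*dep/np.cos(t)
    return o+d*dep
def tri(a,b):
    (o1,d1),(o2,d2)=a,b
    A=np.stack([d1,-d2],1); s=np.linalg.lstsq(A,o2-o1,rcond=None)[0]
    p,q=o1+d1*s[0],o2+d2*s[1]; return (p+q)/2,np.linalg.norm(p-q)
E
python3 - <<'E'
from h import *
np.set_printoptions(precision=4,suppress=True)
st=env.observe();print(st["position"],st["ee_rot"])
r={}
for c in ["side","top"]:
    p,d=env.capture(c);cv2.imwrite(f"pics/{c}1.png",p)
    for t in ["hex_key_set","case","bay","lid_hinge","lid_front","head_grip","loupe","kapton_roll","pen_blue"]:
        s=env.spot_point(c,t)
        if s:
            v=s[0]; row,col=v["at"]; r[c,t]=ray(c,row,col)
            z=d[int(np.clip(row,0,419)),int(np.clip(col,0,559))]
            print(c,t,np.round(v["at"],1),round(v["p"],2),atdepth(c,row,col,z),z)
        else: print(c,t,None)
for (c,t) in list(r):
    if c=="side" and ("top",t) in r: print(t,*tri(r[c,t],r["top",t]))
E
```

```text
[ 0.2159 -0.6389  0.2594] [ 0.9868  0.1622 -0.0001 -0.0011]
side hex_key_set [283.8 281.2] 0.88 [0.5084 0.3975 0.0203] 1.0405062
side case [208.1 293.9] 0.87 [0.5502 0.1289 0.0079] 1.2519815
side bay [197.6 282.1] 0.65 [0.594  0.0918 0.005 ] 1.2896003
side lid_hinge [180.5 264.6] 0.62 [0.3139 1.0359 0.8381] 0.0
side lid_front [120.9 239.7] 0.75 [0.7029 0.089  0.2309] 1.1648859
side head_grip [131.6 232.5] 0.43 [0.7046 0.1362 0.2279] 1.1329757
side loupe [155.6 346.8] 0.57 [ 0.4546 -0.1467  0.011 ] 1.4306754
side kapton_roll [360.5 288.7] 0.92 [0.4449 0.5653 0.0026] 0.917591
side pen_blue [289.6 201.2] 0.71 [0.6801 0.4519 0.0089] 1.0431107
top hex_key_set [230.2 214.3] 0.89 [0.5153 0.3841 0.023 ] 1.2864844
top case [213.6 314.6] 0.73 [0.5608 0.1188 0.0064] 1.3093106
top bay [203.6 319.1] 0.87 [0.5874 0.1065 0.0096] 1.3110837
top lid_hinge [176.  322.6] 0.92 [0.652  0.0987 0.0529] 1.2804055
top lid_front [132.9 330.3] 0.81 [0.7037 0.0927 0.2348] 1.1111857
top head_grip [126.9 326.7] 0.64 [0.7238 0.0993 0.22  ] 1.1294887
top loupe [249.3 421. ] 0.62 [ 0.4604 -0.1535  0.029 ] 1.2666025
top kapton_roll [257.8 142.2] 0.6 [0.4456 0.5758 0.0059] 1.2917744
top pen_blue [168.6 194. ] 0.6 [0.6867 0.4444 0.0121] 1.3292993
hex_key_set [0.5149 0.3863 0.0062] 0.0060238534272219054
case [ 0.5577  0.118  -0.0016] 0.009250916123004804
bay [0.5875 0.1072 0.0185] 0.003809817572316525
lid_hinge [0.645  0.0989 0.0618] 0.008843454851252153
lid_front [0.7028 0.0924 0.2333] 0.0027094545192308363
head_grip [0.7259 0.0971 0.2023] 0.0086169309613891
loupe [ 0.4599 -0.1613  0.001 ] 0.007275752961535793
kapton_roll [0.4438 0.5727 0.0157] 0.0017605211426335006
pen_blue [0.6869 0.446  0.0008] 0.005927320255446315
```

View pics/top1.png

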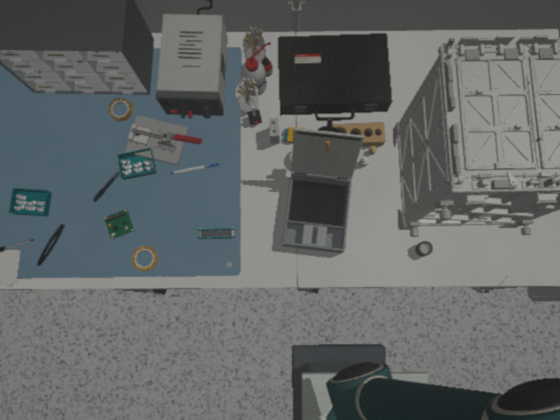

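View pics/side1.png

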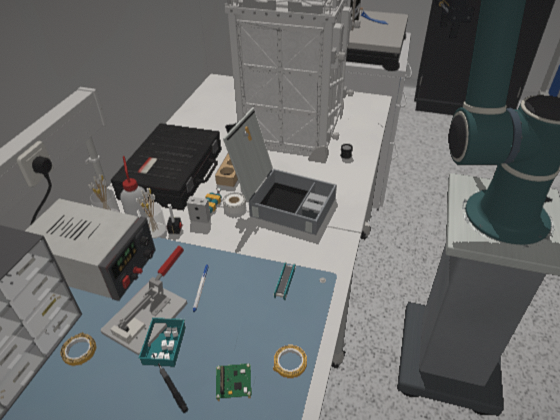

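```bash
python3 - <<'E'
from h import *
np.set_printoptions(precision=4,suppress=True)
for c in ["top"]:
    p,d=env.capture(c)
    for t in ["hex_key_set","case","lid_front"]:
        s=env.regions_of(c,t)
        if not s: continue
        m=s[0]["mask"]; ys,xs=np.nonzero(m)
        P=np.array([atdepth(c,y,x,d[y,x]) for y,x in zip(ys,xs) if d[y,x]>0])
        if t=="hex_key_set": P=P[(P[:,2]>.012)&(P[:,2]<.04)]
        if t=="case": P=P[(P[:,2]>.04)&(P[:,2]<.056)]
        if t=="lid_front":
            print("lid z",np.percentile(P[:,2],[1,10,50,90,99])); P=P[P[:,2]>.08]
            q=P.mean(0);u=np.linalg.svd(P-q,full_matrices=False)[2];print(q,u)
        (cx,cy),(w,h),a=cv2.minAreaRect(P[:,:2].astype(np.float32)*1000)
        print(t,s[0]["p"],len(P),cx,cy,w,h,a,np.median(P[:,2]))
        print(cv2.boxPoints(((cx,cy),(w,h),a)))
E
```

```text
hex_key_set 0.62 363 509.643310546875 378.9296569824219 29.130319595336914 94.13175201416016 0.41127490997314453 0.020912813057798907
[[494.7407 425.8898]
 [495.4164 331.7604]
 [524.5459 331.9695]
 [523.8702 426.0989]]Traceback (most recent call last):
  File "<stdin>", line 9, in <module>
  File "h.py", line 14, in atdepth
    o,d=ray(cam,row,col,st)
        ~~~^^^^^^^^^^^^^^^^
  File "h.py", line 5, in ray
    i=env.camera_info(cam); K=np.array(i["K"])
ValueError: time passes only in moves, steps and waits
```

The top view shows the hex set at (216,233), lying along world y. The open case is at (318,213), turned slightly, with its lid leaning back at (325,155). The side view agrees: set at (285,281), case at (293,200). Next I'll measure the case.

```bash
cat >> h.py <<'E'
def cloud(cam,d,m,st=None):
    ys,xs=np.nonzero(m&(d>0)); i=env.camera_info(cam); K=np.array(i["K"]); z=d[ys,xs]
    a=(xs-K[0,2])/K[0,0]; b=(ys-K[1,2])/K[1,1]
    if cam!="wrist": T=np.array(i["T"]); v=np.stack([a,b,a*0+1],1)
    else:
        P=np.eye(4); P[:3,:3]=R.from_quat(st["ee_rot"]).as_matrix(); P[:3,3]=st["position"]; T=P@np.array(i["mount"])
        t=np.hypot(a,b); v=np.stack([a*np.sinc(t/np.pi),b*np.sinc(t/np.pi),np.cos(t)],1)/np.cos(t)[:,None]
    return (v*z[:,None])@T[:3,:3].T+T[:3,3]
E
python3 - <<'E'
from h import *
np.set_printoptions(precision=4,suppress=True)
for c in ["top","side"]:
    p,d=env.capture(c)
    for t in ["hex_key_set","case","lid_front"]:
        s=env.regions_of(c,t)
        if not s: print(c,t,None);continue
        P=cloud(c,d,s[0]["mask"]); print(c,t,s[0]["p"],len(P),np.percentile(P[:,2],[1,50,99]))
        if t=="hex_key_set": P=P[(P[:,2]>.012)&(P[:,2]<.04)]
        if t=="case": P=P[(P[:,2]>.042)&(P[:,2]<.056)&(P[:,0]<.66)]
        if t=="lid_front":
            P=P[P[:,2]>.08]
            if len(P)<9: continue
            q=P.mean(0);u=np.linalg.svd(P-q,full_matrices=False)[2];print(q,u[2]);
        (cx,cy),(w,h),a=cv2.minAreaRect(P[:,:2].astype(np.float32)*1000)
        print(cx,cy,w,h,a,np.median(P[:,2]));print(cv2.boxPoints(((cx,cy),(w,h),a)).tolist())
E
```

```text
top hex_key_set 0.64 391 [0.0063 0.0206 0.029 ]
508.0551452636719 380.1956787109375 96.20039367675781 27.1483154296875 88.70759582519531 0.021031537709049974
[[493.3995361328125, 332.41387939453125], [520.5409545898438, 331.80157470703125], [522.7107543945312, 427.97747802734375], [495.5693359375, 428.58978271484375]]
top case 0.55 7742 [0.0005 0.0419 0.2322]
562.5809936523438 114.0165023803711 162.01087951660156 196.75343322753906 82.65592956542969 0.048390232528676025
[[454.6565856933594, 46.25084686279297], [649.7959594726562, 21.10034942626953], [670.50537109375, 181.78216552734375], [475.36602783203125, 206.93264770507812]]
top lid_front 0.74 3088 [0.0265 0.1586 0.2336]
[0.6873 0.0983 0.1676] [-0.9503  0.1215  0.2868]
702.7252807617188 96.37408447265625 160.08868408203125 85.79143524169922 83.48686981201172 0.17085783202808136
[[651.0269165039062, 21.712059020996094], [736.2645874023438, 11.980659484863281], [754.4236450195312, 171.03610229492188], [669.1859741210938, 180.76751708984375]]
side hex_key_set 0.74 479 [0.0026 0.0211 0.0283]
505.3629150390625 381.0897521972656 29.351
[... 211 characters left out ...]
0.97821044921875]]
side case 0.96 6416 [0.0025 0.0438 0.2313]
557.5194091796875 115.37981414794922 166.12496948242188 194.2421875 82.66636657714844 0.048276600698644534
[[450.59014892578125, 45.394012451171875], [643.2433471679688, 20.599609375], [664.4486694335938, 185.36561584472656], [471.79547119140625, 210.16001892089844]]
side lid_front 0.76 2591 [0.0512 0.152  0.2331]
[0.6831 0.1059 0.1631] [-0.9532  0.1153  0.2795]
700.8118896484375 34.924476623535156 104.08575439453125 303.950439453125 10.96751594543457 0.16454411951948533
[[620.805908203125, 174.22262573242188], [678.6331787109375, -124.17623901367188], [780.81787109375, -104.37367248535156], [722.9906005859375, 194.0251922607422]]
```

```bash
python3 -m crank '[{"translation":[0,0,0],"spin":-0.178,"grip":0.06},{"translation":[0,0,0],"spin":-0.178,"grip":0.06},{"translation":[0,0,0],"spin":-0.178,"grip":0.06},{"translation":[0,0,0],"spin":-0.178,"grip":0.06},{"translation":[0,0,0],"spin":-0.178,"grip":0.06},{"translation":[0,0,0],"spin":-0.178,"grip":0.06},{"translation":[0,0,0],"spin":-0.177,"grip":0.06}]' 25
python3 -m crank '[{"translation":[0.06,0.025,0],"spin":0,"grip":0.06},{"translation":[0.06,0.025,0],"spin":0,"grip":0.06},{"translation":[0.06,0.025,0],"spin":0,"grip":0.06},{"translation":[0.06,0.025,0],"spin":0,"grip":0.06},{"translation":[0.06,0.02,0],"spin":0,"grip":0.06},{"translation":[0.06,0.02,0],"spin":0,"grip":0.06},{"translation":[0.06,0.02,0],"spin":0,"grip":0.06},{"translation":[0.06,0.02,0],"spin":0,"grip":0.06}]'; python3 -c "
from workcell import env;print(env.observe())"
```

```text
clock: 2.42
position: [0.2161, -0.6395, 0.2607]
ee_rot: [0.705, 0.709, 0.0, -0.0]
force: [0.7, 0.3, -0.0]
grip_width: 0.0603
grasp_force: 0.0
clock: 3.42
position: [0.3916, -0.1697, 0.2612]
ee_rot: [0.707, 0.707, 0.0, 0.001]
force: [1.0, 0.5, -0.5]
grip_width: 0.06
grasp_force: 0.0
{'clock': 3.425, 'joint_positions': array([-4.67474789e-01, -2.24618477e-01,  2.10067743e+00,  1.62251652e-04,
        1.26395332e+00, -4.66952486e-01]), 'qd': array([ 1.13761356, -0.16345784,  0.12600944,  0.00257906,  0.03123784,
        1.12047821]), 'joint_efforts': array([ -6.35923773, -23.36794496, -34.70011353,  -0.07037628,
         0.37409618,  -1.21494267]), 'position': array([ 0.39159565, -0.16972704,  0.26116143]), 'ee_rot': array([7.07308476e-01, 7.06904583e-01, 3.20677719e-04, 7.26324536e-04]), 'force': array([ 0.95544991,  0.50924409, -0.51536467]), 'ft_torque': array([-0.06600249, -0.09512477, -0.00322566]), 'grasp_force': 0.0, 'grip_width': 0.06003592808397276}
```

```bash
python3 -m crank '[{"translation":[0.06,0.01,0],"spin":0,"grip":0.06},{"translation":[0.06,0.01,0],"spin":0,"grip":0.06},{"translation":[0.06,0.01,0],"spin":0,"grip":0.06},{"translation":[0.06,0.01,0],"spin":0,"grip":0.06},{"translation":[0.06,0.015,0],"spin":0,"grip":0.06},{"translation":[0.06,0.015,0],"spin":0,"grip":0.06},{"translation":[0.06,0.02,0],"spin":0,"grip":0.06},{"translation":[0.06,0.02,0],"spin":0,"grip":0.06}]'
python3 -m crank '[{"translation":[0.059,0,0.03],"spin":0,"grip":0.06},{"translation":[0,0,0.05],"spin":0,"grip":0.06},{"translation":[0,0,0.02],"spin":0,"grip":0.06},{"translation":[0,0,0],"spin":0,"grip":0.06},{"translation":[0,0,0],"spin":0,"grip":0.06}]'; cat > wl.py <<'E'
from h import *
import sys
np.set_printoptions(precision=4,suppress=True)
st=env.observe();p,d=env.capture("wrist");cv2.imwrite(f"pics/{sys.argv[1]}.png",p)
print(st["position"],st["ee_rot"],st["joint_positions"])
s=env.regions_of("wrist","hex_key_set"); a=env.spot_point("wrist","hex_key_set")
if a:
    r=ray("wrist",*a[0]["at"],st); k=(0.003-r[0][2])/r[1][2]; print("spot at z=3mm",a[0]["p"],r[0]+k*r[1],a[0]["at"])
if s:
    P=cloud("wrist",d,s[0]["mask"],st); print(s[0]["p"],len(P),np.percentile(P[:,2],[1,50,99])); P=P[(P[:,2]>.012)&(P[:,2]<.045)]
    b=cv2.minAreaRect(P[:,:2].astype(np.float32)*1000);print(b,np.median(P[:,2]));print(cv2.boxPoints(b).tolist())
E
python3 wl.py w1
```

```text
clock: 4.42
position: [0.5011, 0.3093, 0.261]
ee_rot: [0.707, 0.707, 0.0, 0.0]
force: [0.6, 0.4, 0.4]
grip_width: 0.06
grasp_force: 0.0
clock: 5.05
position: [0.502, 0.3627, 0.1645]
ee_rot: [0.707, 0.707, 0.002, 0.0]
force: [0.5, 0.5, 0.7]
grip_width: 0.0605
grasp_force: 0.0
[0.502  0.3627 0.1645] [0.7075 0.7067 0.0015 0.0003] [ 0.5855  0.2339  1.8257 -0.      1.0789  0.5866]
spot at z=3mm 0.59 [0.5054 0.3829 0.003 ] [177.1, 278.9]
0.62 3272 [0.0049 0.0195 0.0254]
((508.0751037597656, 382.88604736328125), (28.832361221313477, 98.95100402832031), 1.323148250579834) 0.019516697185024773
[[492.52032470703125, 432.0154724121094], [494.80523681640625, 333.0908508300781], [523.6298828125, 333.7566223144531], [521.344970703125, 432.6812438964844]]
```

View pics/w1.png

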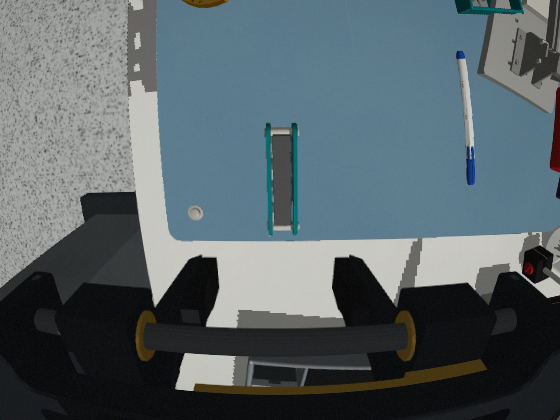

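The wrist view shows the set at (283,180), midway between the fingers. Its centre is about (0.507, 0.3825) with a yaw of about 1°. Going down to grasp it.

```bash
python3 -m crank '[{"translation":[0.02,0.005,0.03],"spin":-0.02,"grip":0.06},{"translation":[0,0,0.04],"spin":0,"grip":0.06},{"translation":[0,0,0.035],"spin":0,"grip":0.06},{"translation":[0,0,0.022],"spin":0,"grip":0.06},{"translation":[0,0,0],"spin":0,"grip":0.06},{"translation":[0,0,0],"spin":0,"grip":0.06}]' 25;  python3 wl.py w2
```

```text
clock: 5.95
position: [0.507, 0.3835, 0.0371]
ee_rot: [0.7, 0.714, 0.001, 0.0]
force: [0.4, 0.0, -0.1]
grip_width: 0.0598
grasp_force: 0.0
[0.507  0.3835 0.0371] [0.7001 0.7141 0.0013 0.0002] [0.6083 0.4073 1.8653 0.0001 0.8663 0.5885]
spot at z=3mm 0.72 [0.5076 0.3822 0.003 ] [267.9, 276.5]
0.65 7582 [0.0072 0.0195 0.0252]
((507.79583740234375, 390.921142578125), (28.382076263427734, 83.59693145751953), 0.5789610147476196) 0.019501143806292476
[[493.18316650390625, 432.5740661621094], [494.02789306640625, 348.9814147949219], [522.4085083007812, 349.2682189941406], [521.5637817382812, 432.8608703613281]]
```

```bash
python3 -m crank '[{"translation":[0,0,0.009],"spin":0,"grip":0.06},{"translation":[0,0,0],"spin":0,"grip":0.02},{"translation":[0,0,0],"spin":0,"grip":0.02},{"translation":[0,0,0],"spin":0,"grip":0.02},{"translation":[0,0,0],"spin":0,"grip":0.02},{"translation":[0,0,0],"spin":0,"grip":0.02},{"translation":[0,0,-0.02],"spin":0,"grip":0.02},{"translation":[0,0,-0.03],"spin":0,"grip":0.02}]' 25
```

```text
clock: 7.1
position: [0.5049, 0.3822, 0.0766]
ee_rot: [0.7, 0.714, -0.001, -0.0]
force: [0.5, 0.8, -1.0]
grip_width: 0.0256
grasp_force: 25.0
```

```bash
python3 -m crank '[{"translation":[0,0,-0.045],"spin":0,"grip":0.02},{"translation":[-0.04,0,-0.045],"spin":0,"grip":0.02},{"translation":[-0.055,0,0],"spin":0,"grip":0.02},{"translation":[-0.055,0,0],"spin":0,"grip":0.02},{"translation":[-0.055,0,0],"spin":0,"grip":0.02},{"translation":[-0.055,0,0],"spin":0,"grip":0.02},{"translation":[-0.01,0,0],"spin":0,"grip":0.02}]'
python3 -m crank '[{"translation":[0,0,0],"spin":-0.18,"grip":0.02},{"translation":[0,0,0],"spin":-0.18,"grip":0.02},{"translation":[0,0,0],"spin":-0.18,"grip":0.02},{"translation":[0,0,0],"spin":-0.18,"grip":0.02},{"translation":[0,0,0],"spin":-0.18,"grip":0.02},{"translation":[0,0,0],"spin":-0.18,"grip":0.02},{"translation":[0,0,0],"spin":-0.18,"grip":0.02},{"translation":[0,0,0],"spin":-0.16,"grip":0.02}]'
python3 -m crank '[{"translation":[0,0,0],"spin":0,"grip":0.02},{"translation":[0,0,0],"spin":0,"grip":0.02}]'
python3 - <<'E'
from h import *
np.set_printoptions(precision=4,suppress=True)
st=env.observe();print(st["position"],R.from_quat(st["ee_rot"]).as_matrix(),st["joint_positions"])
p,d=env.capture("wrist");cv2.imwrite("pics/w3.png",p)
rs={}
for t in ["case","bay","lid_front","lid_hinge","head_grip","hex_key_set"]:
    s=env.spot_point("wrist",t)
    if s: row,col=s[0]["at"]; print(t,s[0]["p"],row,col,atdepth("wrist",row,col,d[int(row),int(col)],st))
s=env.regions_of("wrist","case")
if s:
    P=cloud("wrist",d,s[0]["mask"],st);P=P[(P[:,2]>.044)&(P[:,2]<.056)&(P[:,0]<.66)]
    b=cv2.minAreaRect(P[:,:2].astype(np.float32)*1000);print(b,np.median(P[:,2]));print(cv2.boxPoints(b).tolist())
E
```

```text
clock: 7.98
position: [0.5111, 0.1102, 0.1677]
ee_rot: [0.701, 0.713, 0.0, 0.0]
force: [0.1, 0.9, -1.0]
grip_width: 0.0257
grasp_force: 25.0
clock: 8.98
position: [0.5114, 0.114, 0.1673]
ee_rot: [0.062, 0.998, 0.0, 0.0]
force: [-0.1, 0.1, -0.5]
grip_width: 0.0255
grasp_force: 25.0
clock: 9.22
position: [0.5113, 0.1134, 0.1669]
ee_rot: [0.066, 0.998, 0.0, 0.0]
force: [1.1, 0.7, -1.6]
grip_width: 0.0258
grasp_force: 25.0
[0.5113 0.1134 0.1669] [[-0.9912  0.1325  0.0005]
 [ 0.1325  0.9912  0.0003]
 [-0.0005  0.0004 -1.    ]] [ 0.1705  0.0578  2.0234  0.0003  1.0598 -1.2675]
case 0.72 191.8 30.6 [ 0.4642 -0.1446  0.0171]
lid_hinge 0.68 347.1 285.3 [0.4876 0.1207 0.2251]
hex_key_set 0.65 274.7 274.9 [0.5021 0.1159 0.1604]
((526.0941772460938, 121.00527954101562), (160.5532989501953, 125.5622787475586), 82.66069793701172) 0.0483716577973759
[[453.57244873046875, 49.40630340576172], [578.1060180664062, 33.366355895996094], [598.6159057617188, 192.604248046875], [474.08233642578125, 208.64419555664062]]
```

View pics/w3.png

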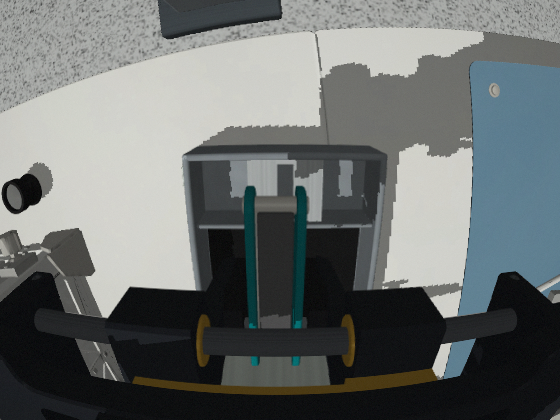

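The wrist view shows the case front edge along row 150, columns 185–385, with the set held straight between the pads. The case yaw is −7.3°, which matches the earlier measurement. Moving over the bay centre (0.5865, 0.112) and lowering.

```bash
python3 -m crank '[{"translation":[-0.04,0.005,0],"spin":0,"grip":0.02},{"translation":[-0.0345,0.004,0],"spin":0,"grip":0.02},{"translation":[0,0,0.03],"spin":0,"grip":0.02},{"translation":[0,0,0.04],"spin":0,"grip":0.02},{"translation":[0,0,0.03],"spin":0,"grip":0.02},{"translation":[0,0,0.015],"spin":0,"grip":0.02},{"translation":[0,0,0],"spin":0,"grip":0.02}]'
python3 -m crank '[{"translation":[0,0,0.01],"spin":0,"grip":0.02},{"translation":[0,0,0.005],"spin":0,"grip":0.02},{"translation":[0,0,0.003],"spin":0,"grip":0.02},{"translation":[0,0,0],"spin":0,"grip":0.02}]'
```

```text
clock: 10.5
position: [0.5854, 0.1118, 0.0503]
ee_rot: [0.065, 0.998, -0.0, -0.001]
force: [0.1, 0.1, -1.6]
grip_width: 0.0257
grasp_force: 25.0
clock: 11.0
position: [0.5862, 0.112, 0.0334]
ee_rot: [0.065, 0.998, -0.0, -0.0]
force: [0.6, -0.6, -1.0]
grip_width: 0.0259
grasp_force: 25.0
```

```bash
python3 -m crank '[{"translation":[0,0,0.0025],"spin":0,"grip":0.02},{"translation":[0,0,0],"spin":0,"grip":0.02},{"translation":[0,0,0],"spin":0,"grip":0.06},{"translation":[0,0,0],"spin":0,"grip":0.06},{"translation":[0,0,0],"spin":0,"grip":0.06}]'
python3 -m crank '[{"translation":[0,0,-0.03],"spin":0,"grip":0.06},{"translation":[0,0,-0.05],"spin":0,"grip":0.06},{"translation":[0.02,0,-0.05],"spin":0,"grip":0.02},{"translation":[0.06,0,-0.05],"spin":0,"grip":0},{"translation":[0.06,0,0],"spin":0,"grip":0},{"translation":[0.03,0,0],"spin":0,"grip":0},{"translation":[0,0,0],"spin":0,"grip":0}]'
python3 - <<'E'
from h import *
np.set_printoptions(precision=4,suppress=True)
st=env.observe();print(st["joint_positions"])
p,d=env.capture("top")
s=env.regions_of("top","lid_front")
if s:
    P=cloud("top",d,s[0]["mask"]);P=P[P[:,2]>.08];q=P.mean(0);print(q,np.linalg.svd(P-q,full_matrices=False)[2][2],P[:,2].max())
s=env.regions_of("top","hex_key_set")
if s:
    P=cloud("top",d,s[0]["mask"]);b=cv2.minAreaRect(P[:,:2].astype(np.float32)*1000);print(s[0]["p"],b,np.median(P[:,2]))
cv2.imwrite("pics/top2.png",cv2.resize(p[100:280,220:420],None,fx=3,fy=3))
E
```

```text
clock: 11.62
position: [0.5864, 0.1121, 0.0311]
ee_rot: [0.065, 0.998, 0.0, 0.0]
force: [0.5, 0.2, -0.4]
grip_width: 0.0536
grasp_force: 0.0
clock: 12.5
position: [0.4279, 0.1328, 0.201]
ee_rot: [0.065, 0.998, 0.0, 0.0]
force: [-0.2, 0.5, 0.1]
grip_width: 0.0121
grasp_force: 0.0
[ 0.2452 -0.1284  2.135   0.      1.1344 -1.1961]
[0.6872 0.0993 0.1669] [-0.9506  0.1228  0.2851] 0.2372861226898424
0.78 ((600.4583129882812, 109.52244567871094), (27.151531219482422, 76.89747619628906), 83.67892456054688) 0.023238993589297374
```

View pics/top2.png

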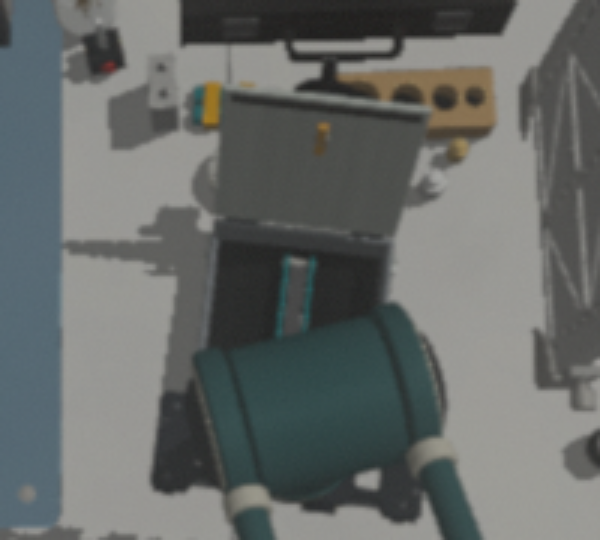

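The set lies in the bay along the case's x axis, at crop (297,295). The lid stands at about 1.86 rad. Before reaching behind the lid, I'll check the clutter heights there.

```bash
python3 - <<'E'
from h import *
p,d=env.capture("top")
P=cloud("top",d,np.ones(d.shape,bool)); c=np.array([.5577,.1159]); ex=np.array([.9918,-.1277]);ey=np.array([.1277,.9918])
X=(P[:,:2]-c)@ex*1000;Y=(P[:,:2]-c)@ey*1000;Z=P[:,2]*1000
for x in range(100,300,20):
    print(x,[int(np.max(Z[(X>=x)&(X<x+20)&(Y>=y)&(Y<y+30)],initial=-1)) for y in range(-120,210,30)])
E
python3 -m crank '[{"translation":[0,0.02,-0.05],"spin":-0.005,"grip":0},{"translation":[0,0.02,-0.05],"spin":0,"grip":0},{"translation":[0,0.02,0],"spin":0,"grip":0}]'
```

```text
100 [8, 137, 136, 190, 190, 137, 131, 5, 7, 5, 6]
120 [6, 207, 207, 225, 225, 208, 233, 8, 7, 5, 8]
140 [44, 237, 236, 234, 236, 237, 236, 5, 9, 6, 6]
160 [40, -1, -1, 225, 223, -1, 25, 6, 7, 6, 8]
180 [5, -1, -1, 219, 219, -1, 20, 24, 69, 6, 6]
200 [40, -1, -1, -1, -1, -1, 23, 25, 70, 68, 7]
220 [39, 40, 38, -1, -1, 21, 22, 22, 68, 65, 32]
240 [37, 39, 39, 38, 40, 6, 5, 6, 4, 24, 88]
260 [38, 42, 39, 40, 39, 71, 79, 78, 75, 7, 76]
280 [56, 71, 77, 77, 79, 78, 78, 78, 76, 5, 115]
clock: 13.08
position: [0.4412, 0.1936, 0.3062]
ee_rot: [0.063, 0.998, 0.002, 0.004]
force: [0.0, 0.0, -0.6]
grip_width: 0.0003
grasp_force: 0.0
```

```bash
python3 -m crank '[{"translation":[-0.05,0,0],"spin":0,"grip":0},{"translation":[-0.053,0,0],"spin":0,"grip":0},{"translation":[-0.053,0,0],"spin":0,"grip":0},{"translation":[-0.053,0,0],"spin":0,"grip":0},{"translation":[-0.053,0,0],"spin":0,"grip":0},{"translation":[-0.053,0,0],"spin":0,"grip":0},{"translation":[0,0,0],"spin":0,"grip":0},{"translation":[0,0,0],"spin":0,"grip":0}]'
cat > cs.py <<'E'
from h import *
s=env.observe();v=np.array(s["position"][:2])-[.5577,.1159]
print("xc,yc,tipz mm",np.round([v@[.9918,-.1277]*1e3,v@[.1277,.9918]*1e3,s["position"][2]*1e3-22],1),"F",np.round(s["force"],1),"q",np.round(s["joint_positions"],2),"t",s["clock"],"yaw",np.round(R.from_quat(s["ee_rot"]).as_matrix()[:2,0]@np.array([[-.9918,.1277],[.1277,.9918]]).T,3))
E
python3 cs.py
```

```text
clock: 14.08
position: [0.75, 0.1522, 0.2992]
ee_rot: [0.063, 0.998, -0.0, -0.001]
force: [-0.5, 0.0, -0.7]
grip_width: 0.0002
grasp_force: 0.0
xc,yc,tipz mm [186.   60.6 277.2] F [-0.5  0.  -0.7] q [ 0.17  0.42  1.33  0.    1.39 -1.28] t 14.075 yaw [ 1.    -0.002]
```

```bash
python3 -m crank '[{"translation":[0,0,0.04],"spin":0,"grip":0},{"translation":[0,0,0.025],"spin":0,"grip":0},{"translation":[0,0,0],"spin":0,"grip":0},{"translation":[0.022,0,0],"spin":0,"grip":0},{"translation":[0.027,0,-0.004],"spin":0,"grip":0},{"translation":[0.027,0,-0.006],"spin":0,"grip":0},{"translation":[0.0225,0,0],"spin":0,"grip":0},{"translation":[0.0225,0,0.003],"spin":0,"grip":0}]'; python3 cs.py
```

```text
clock: 15.08
position: [0.6301, 0.1682, 0.2465]
ee_rot: [0.063, 0.998, 0.001, 0.003]
force: [1.2, -0.4, -0.6]
grip_width: 0.0005
grasp_force: 0.8
xc,yc,tipz mm [ 65.1  61.1 224.5] F [ 1.2 -0.4 -0.6] q [ 0.22  0.23  1.68 -0.    1.23 -1.22] t 15.075 yaw [ 1.    -0.003]
```

```bash
cat > lid.py <<'E'
from h import *
for c in ["side","top"]:
    p,d=env.capture(c); s=env.regions_of(c,"lid_front")
    if s:
        P=cloud(c,d,s[0]["mask"]);P=P[P[:,2]>.058];q=P.mean(0)
        X=(P[:,:2]-[.5577,.1159])@[.9918,-.1277]; Y=(P[:,:2]-[.5577,.1159])@[.1277,.9918]
        k=(abs(Y)<.08)&(X<.16)&(X>-.1)
        th=np.degrees(np.arctan2(P[k,2]-.05,.095-X[k])); r=np.hypot(P[k,2]-.05,.095-X[k])
        print(c,round(s[0]["p"],2),len(P),"theta deg pct(r>100)",np.round(np.percentile(th[r>.1],[10,25,50,75,90]),1) if (r>.1).any() else None)
E
python3 lid.py; python3 cs.py
```

```text
side 0.95 1147 theta deg pct(r>100) [73.1 74.2 74.5 75.2 78.3]
top 0.7 224 theta deg pct(r>100) [73.3 74.2 75.1 77.1 85.5]
xc,yc,tipz mm [ 65.1  61.1 223.2] F [-0.1 -0.1  0.5] q [ 0.22  0.23  1.68 -0.    1.23 -1.22] t 15.275 yaw [ 1.    -0.003]
```

```bash
python3 -m crank '[{"translation":[0.021,0,0.012],"spin":0,"grip":0},{"translation":[0.021,0,0.009],"spin":0,"grip":0},{"translation":[0.019,0,0.012],"spin":0,"grip":0},{"translation":[0.017,0,0.014],"spin":0,"grip":0},{"translation":[0.016,0,0.0165],"spin":0,"grip":0},{"translation":[0.013,0,0.0185],"spin":0,"grip":0},{"translation":[0,0,0],"spin":0,"grip":0}]'; python3 cs.py; python3 lid.py
```

```text
clock: 16.15
position: [0.5228, 0.181, 0.1601]
ee_rot: [0.063, 0.998, -0.0, -0.001]
force: [0.8, -0.7, -0.6]
grip_width: 0.0005
grasp_force: 0.0
xc,yc,tipz mm [-42.9  60.1 138.1] F [ 0.8 -0.7 -0.6] q [ 0.29  0.12  1.97 -0.    1.05 -1.16] t 16.15 yaw [ 1.    -0.003]
side 0.8 1323 theta deg pct(r>100) [25.3 25.8 26.2 26.9 30.7]
top 0.79 1147 theta deg pct(r>100) [23.1 23.6 24.3 29.  39. ]
```

```bash
python3 -m crank '[{"translation":[0.01,0,0.019],"spin":0,"grip":0},{"translation":[0.008,0,0.021],"spin":0,"grip":0},{"translation":[0.005,0,0.021],"spin":0,"grip":0},{"translation":[0.002,0,0.015],"spin":0,"grip":0},{"translation":[0,0,0.004],"spin":0,"grip":0},{"translation":[0,0,0],"spin":0,"grip":0}]'; python3 cs.py; python3 lid.py
```

```text
clock: 17.1
position: [0.4993, 0.1844, 0.0812]
ee_rot: [0.063, 0.998, 0.0, 0.0]
force: [1.7, 0.2, -0.6]
grip_width: 0.0004
grasp_force: 0.0
xc,yc,tipz mm [-66.6  60.5  59.2] F [ 1.7  0.2 -0.6] q [ 0.31  0.18  2.07 -0.    0.89 -1.14] t 17.1 yaw [ 1.    -0.002]
side 0.77 392 theta deg pct(r>100) [2.6 2.8 3.  7.2 9.3]
top 0.7 342 theta deg pct(r>100) [ 3.4  5.1 13.  18.  66.4]
```

```bash
for i in 1 2 3; do python3 -m crank '[{"translation":[0,0,0.002],"spin":0,"grip":0},{"translation":[0,0,0],"spin":0,"grip":0}]' >/dev/null; python3 cs.py; done
```

```text
xc,yc,tipz mm [-67.3  60.3  56.9] F [ 0.1 -0.2  0.2] q [ 0.31  0.18  2.07 -0.    0.89 -1.14] t 17.55 yaw [ 1.    -0.002]
xc,yc,tipz mm [-67.1  60.5  56.3] F [-4.5 -1.3  9.4] q [ 0.31  0.18  2.07 -0.    0.89 -1.14] t 17.8 yaw [ 1.    -0.002]
xc,yc,tipz mm [-67.   60.5  56.1] F [-9.1 -2.9 22.3] q [ 0.31  0.18  2.07 -0.    0.89 -1.14] t 18.05 yaw [ 1.    -0.002]
```

```bash
python3 -m crank '[{"translation":[0,0,-0.04],"spin":0,"grip":0},{"translation":[0,-0.02,-0.06],"spin":0,"grip":0.04},{"translation":[0.005,-0.04,0],"spin":0,"grip":0.04},{"translation":[0.005,0,0],"spin":0,"grip":0.04},{"translation":[0,0,0],"spin":0,"grip":0.04}]' 15; python3 cs.py
python3 - <<'E'
from h import *
np.set_printoptions(precision=4,suppress=True)
st=env.observe();p,d=env.capture("wrist");cv2.imwrite("pics/w4.png",p)
def cc(q): v=q[:2]-[.5577,.1159]; return np.array([v@[.9918,-.1277],v@[.1277,.9918],q[2]])*1e3
s=env.spot_point("wrist","head_grip")
for v in s[:2]:
    r=ray("wrist",*v["at"],st);print(v["p"],v["at"],cc(r[0]+r[1]*(.086-r[0][2])/r[1][2]))
s=env.regions_of("wrist","head_grip")
for v in s[:2]: print(v["p"],v["rect"],v["mask"].sum())
P=cloud("wrist",d,np.ones(d.shape,bool),st); C=np.array([cc(q) for q in P])
k=(C[:,2]>88)&(C[:,2]<102)&(abs(C[:,1])<40)&(C[:,0]>-110)&(C[:,0]<-20)
print(k.sum()); 
if k.sum()>10:
    b=cv2.minAreaRect(C[k,:2].astype(np.float32));print(b,cv2.boxPoints(b).tolist(),np.median(C[k,2]))
k=(C[:,0]>-95)&(C[:,0]<-20)&(abs(C[:,1])>40)&(abs(C[:,1])<75)&(C[:,2]>30)&(C[:,2]<75);print("lid z",np.percentile(C[k,2],[10,50,90]))
E
```

```text
clock: 18.68
position: [0.4806, 0.1265, 0.1737]
ee_rot: [0.063, 0.998, 0.0, -0.0]
force: [-0.9, -0.5, 0.3]
grip_width: 0.0384
grasp_force: 0.0
xc,yc,tipz mm [-77.8   0.7 151.7] F [-0.9 -0.5  0.3] q [ 0.21 -0.    2.07  0.    1.07 -1.24] t 18.675 yaw [ 1.    -0.002]
0.61 [247.4, 272.5] [-62.729    0.2363  86.    ]
0.71 [238.1, 202.6, 311.9, 286.2] 4214
1233
((-61.89972686767578, 1.0359077453613281), (53.772003173828125, 11.890181541442871), 0.5462375283241272) [[-88.8411865234375, 6.7244110107421875], [-88.72782897949219, -5.165230751037598], [-34.95826721191406, -4.652595520019531], [-35.071624755859375, 7.237046241760254]] 94.43832075286798
lid z [53.1143 54.7029 55.626 ]
```

View pics/w4.png

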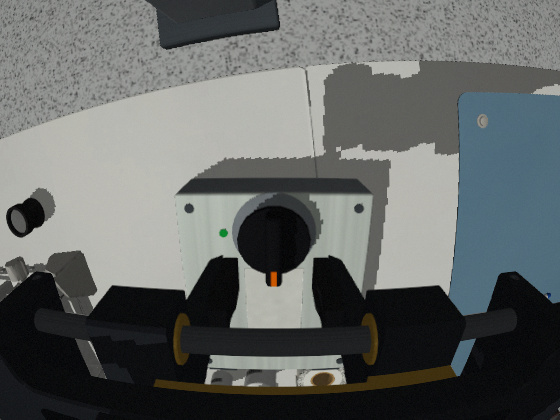

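The head is centred at case (−62, 1) mm with its bar along x. The orange line at (273,278) points to +x, and the green mark is at (223,233), on the −y side. The lid is flat at about 55 mm. Going down to straddle the bar.

```bash
python3 -m crank '[{"translation":[-0.016,0,0],"spin":0,"grip":0.04},{"translation":[0,0,0.03],"spin":0,"grip":0.036},{"translation":[0,0,0.03],"spin":0,"grip":0.036},{"translation":[0,0,0.012],"spin":0,"grip":0.036},{"translation":[0,0,0],"spin":0,"grip":0.036}]' 15; python3 cs.py;  python3 -m crank '[{"translation":[0,0,0],"spin":0,"grip":0.006},{"translation":[0,0,0],"spin":0,"grip":0.006},{"translation":[0,0,0],"spin":0,"grip":0.006},{"translation":[0,0,0],"spin":0,"grip":0.006}]' 15; python3 cs.py
```

```text
clock: 19.45
position: [0.497, 0.1243, 0.1012]
ee_rot: [0.063, 0.998, -0.0, -0.001]
force: [0.1, -0.5, 0.6]
grip_width: 0.0363
grasp_force: 0.0
xc,yc,tipz mm [-61.3   0.6  79.2] F [ 0.1 -0.5  0.6] q [ 0.2   0.12  2.1  -0.    0.93 -1.25] t 19.45 yaw [ 1.    -0.002]
clock: 19.95
position: [0.4979, 0.1235, 0.1032]
ee_rot: [0.063, 0.998, -0.001, 0.001]
force: [-0.1, -5.6, 2.6]
grip_width: 0.0118
grasp_force: 15.0
xc,yc,tipz mm [-60.3  -0.1  81.2] F [-0.1 -5.6  2.6] q [ 0.2   0.11  2.1  -0.    0.93 -1.25] t 19.95 yaw [ 1.    -0.003]
```

```bash
python3 -m crank '[{"translation":[0,-0.0012,0.004],"spin":0,"grip":0.006},{"translation":[0,0,0.004],"spin":0,"grip":0.006},{"translation":[0,0,0.003],"spin":0,"grip":0.006},{"translation":[0,0,0],"spin":0,"grip":0.006}]'; python3 cs.py;  python3 -m crank '[{"translation":[0,0,0.002],"spin":0,"grip":0.006},{"translation":[0,0,0],"spin":0,"grip":0.006}]'; python3 cs.py
```

```text
clock: 20.45
position: [0.498, 0.1232, 0.0924]
ee_rot: [0.063, 0.998, 0.0, 0.001]
force: [-1.4, -2.1, 9.2]
grip_width: 0.0121
grasp_force: 15.0
xc,yc,tipz mm [-60.1  -0.3  70.4] F [-1.4 -2.1  9.2] q [ 0.19  0.13  2.1  -0.    0.91 -1.25] t 20.45 yaw [ 1.    -0.002]
clock: 20.7
position: [0.4984, 0.1232, 0.0919]
ee_rot: [0.063, 0.998, 0.0, 0.001]
force: [-4.5, -3.8, 18.6]
grip_width: 0.0121
grasp_force: 15.0
xc,yc,tipz mm [-59.8  -0.3  69.9] F [-4.5 -3.8 18.6] q [ 0.19  0.13  2.1  -0.    0.91 -1.25] t 20.7 yaw [ 1.    -0.002]
```

```bash
python3 -m crank '[{"translation":[0.001,0,0],"spin":0.1745,"grip":0.006},{"translation":[0,0,0],"spin":0.1745,"grip":0.006},{"translation":[0,0,0],"spin":0.1745,"grip":0.006},{"translation":[0,0,0],"spin":0.1745,"grip":0.006}]'; python3 cs.py;  python3 -m crank '[{"translation":[0,0,0],"spin":0.1745,"grip":0.006},{"translation":[0,0,0],"spin":0.1745,"grip":0.006},{"translation":[0,0,0],"spin":0.1745,"grip":0.006},{"translation":[0,0,0],"spin":0.1745,"grip":0.006},{"translation":[0,0,0],"spin":0.1745,"grip":0.006},{"translation":[0,0,0],"spin":0,"grip":0.006},{"translation":[0,0,0],"spin":0,"grip":0.006}]'; python3 cs.py
```

```text
clock: 21.2
position: [0.498, 0.123, 0.0919]
ee_rot: [0.403, 0.915, 0.001, 0.002]
force: [-2.5, -4.4, 15.1]
grip_width: 0.0117
grasp_force: 15.0
xc,yc,tipz mm [-60.1  -0.6  69.9] F [-2.5 -4.4 15.1] q [ 0.19  0.13  2.1  -0.    0.9  -0.55] t 21.2 yaw [0.764 0.645]
clock: 22.08
position: [0.4976, 0.123, 0.0918]
ee_rot: [0.75, 0.661, 0.001, 0.001]
force: [-4.3, -5.8, 15.5]
grip_width: 0.0121
grasp_force: 15.0
xc,yc,tipz mm [-60.5  -0.7  69.8] F [-4.3 -5.8 15.5] q [ 0.19  0.13  2.11 -0.    0.9   0.32] t 22.075 yaw [0.003 1.   ]
```

```bash
python3 -m crank '[{"translation":[0,0,-0.003],"spin":0,"grip":0.006},{"translation":[0,0,-0.003],"spin":0,"grip":0.006},{"translation":[0,0,-0.003],"spin":0,"grip":0.006},{"translation":[0,0,0],"spin":0,"grip":0.006}]'; python3 cs.py;  python3 -m crank '[{"translation":[0,0,0],"spin":0,"grip":0.036},{"translation":[0,0,0],"spin":0,"grip":0.036},{"translation":[0,0,0],"spin":0,"grip":0.036},{"translation":[0,0,-0.04],"spin":0,"grip":0.036},{"translation":[0,0,-0.06],"spin":0,"grip":0.036},{"translation":[0,0,-0.05],"spin":0,"grip":0.036},{"translation":[0,0,0],"spin":0,"grip":0.036}]'; python3 cs.py
python3 - <<'E'
from h import *
st=env.observe();p,d=env.capture("wrist");cv2.imwrite("pics/w5.png",p)
def cc(q): v=q[:2]-[.5577,.1159]; return np.array([v@[.9918,-.1277],v@[.1277,.9918],q[2]])*1e3
P=cloud("wrist",d,np.ones(d.shape,bool),st); C=np.array([cc(q) for q in P])
k=(C[:,2]>83)&(C[:,2]<102)&(abs(C[:,1])<40)&(C[:,0]>-110)&(C[:,0]<-20)
if k.sum()>10: print(k.sum(),cv2.minAreaRect(C[k,:2].astype(np.float32)),np.percentile(C[k,2],[25,50,75]))
k=(C[:,0]>-95)&(C[:,0]<-20)&(abs(C[:,1])>40)&(abs(C[:,1])<75)&(C[:,2]>30)&(C[:,2]<75);print("lid z",np.percentile(C[k,2],[10,50,90]))
E
```

```text
clock: 22.58
position: [0.4974, 0.1229, 0.0994]
ee_rot: [0.75, 0.661, 0.001, 0.001]
force: [1.2, -4.7, 4.5]
grip_width: 0.0116
grasp_force: 15.0
xc,yc,tipz mm [-60.7  -0.7  77.4] F [ 1.2 -4.7  4.5] q [ 0.19  0.12  2.1  -0.    0.92  0.32] t 22.575 yaw [0.003 1.   ]
clock: 23.45
position: [0.4989, 0.1241, 0.2534]
ee_rot: [0.75, 0.661, 0.004, 0.002]
force: [-0.2, 0.7, -0.2]
grip_width: 0.036
grasp_force: 0.0
xc,yc,tipz mm [-59.3   0.6 231.4] F [-0.2  0.7 -0.2] q [ 0.2  -0.04  1.96  0.    1.22  0.32] t 23.45 yaw [0.003 1.   ]
724 ((-60.86936950683594, 1.630828857421875), (12.001466751098633, 52.28541946411133), 0.3071627914905548) [90.85977203 91.58059762 92.21632558]
lid z [53.84865083 54.81188363 55.74582133]
```

View pics/w5.png

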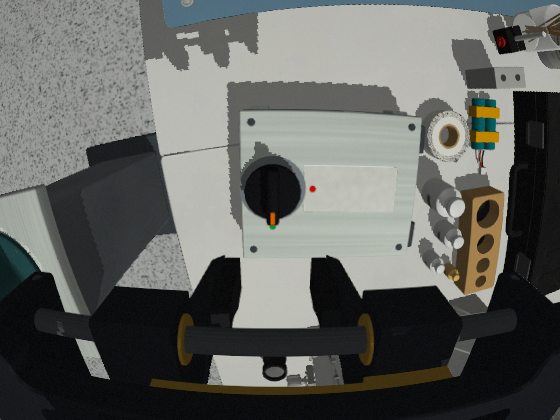

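The bar now lies along case y, with the orange line pointing at the green mark (272,225). Its top sits 2.9 mm lower than when unlocked, so the cam has caught. The lid is flat.

```bash
python3 -c "
from workcell import env;print(env.sign_off())"
```

```text
the job is handed in; nothing more can be done
None
```

The hex key set is stowed in the bay, the lid is fully shut, and the lock is turned to the green mark with its cam caught; the loupe, tape roll and pen were left alone, and the job was handed in at about 23.5 s of the 69 s allowed.

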